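# Set up a two-level kiln plate for annealing

### The arm

A 6-joint arm with a two-finger parallel gripper is mounted at the origin on the work surface. World frame = base frame: x ahead of the robot, y to its left, z up, the work surface at z = 0. Lengths are in m, angles in degrees, forces in N, time in s.
With the tool pointing down it reaches from about 0.325 to 0.85 m from the base axis. Payload 15.5 kg.
Tool frame: the origin (TCP) lies midway between the tips of the shut fingers; the grasp point (between the pads) lies 19 mm behind it; z points along the fingers, y is the line along which they close (so a half turn about z gives the same grasp; the last joint's range is limited). The gripper opens to 91 mm and grips with 3 to 60 N. Pads are 32 mm wide; open, the fingers measure 118 mm over their backs; the gripper's body (76 mm by 178 mm) begins 60 mm behind the grasp point.
Start: joints at [65.976, 28.281, 77.091, -0, 74.628, -5.472], TCP at [0.199, 0.593, 0.214] pointing down, gripper open.
Joint ranges: [-166.48, 166.48], [-47.26, 123.95], [12.59, 153.08], [-70.14, 250.14], [6.76, 159.57], [-176.63, 176.63]. Speed limits (degrees/s): [108.29, 108.29, 147.25, 172.46, 172.46, 172.46].

### API

Orientations are given as a 3x3 rotation matrix whose columns are the frame's x, y, z axes.
In Python, from bench import ctrl gives the robot as it stands. The module is installed in compiled form; this text tells all that it offers. Calls block until the motion is done:
- ctrl.goto(position, orientation): joint-space move of the TCP to a pose.
- ctrl.move_l(position, vel=0.15, ori=None, contact_N=None): straight line of the TCP; ori=None keeps the orientation; vel is the mean speed in m/s. With contact_N (N) it stops when the force on the tool has changed by that much, and returns True; else False.
- ctrl.movej(angles): joint-space move.
- ctrl.command_gripper(opening): opening from 0.0 (shut) to 1.0 (fully open); the grip force is fixed at half the most; returns when the fingers have stopped.
- ctrl.sleep(seconds).
- ctrl.ik(position, orientation): joint angles nearest the present ones, or None.
- ctrl.read_camera(name): name is "side" or "top"; returns the picture (384x512x3 uint8, blue, green, red); there is no depth.
- ctrl.camera_params(name): a dict with "fx", "fy", "cx", "cy" (pixels), "D" ([k1, k2, p1, p2, k3] as OpenCV has them; the pictures are not rectified), "pose" (4x4, takes a point from camera to world coordinates). Camera axes: x right, y up, looking along -z (the intrinsics and any distortion apply to the point x, -y, -z); pixel columns grow to the right and rows downward; lengths in m; the calibration is good to about 2 mm. A picture is of the moment at which its call begins. camera_params takes no time and is no camera call.
A pose or a line that the arm cannot do raises ctrl.MotionError and nothing moves.
- ctrl.sign_off(): hands the job in; it is judged then, once.
Readings, each from a call of its own:
- ctrl.current_t(): time.
- ctrl.current_q(): joint angles.
- ctrl.current_dq(): joint speeds.
- ctrl.current_effort(): joint torques, N m.
- ctrl.current_tool_pos(): TCP position.
- ctrl.current_eef_rot(): TCP orientation.
- ctrl.current_contact_force(): force on the tool from outside, world axes, zero at the start.
- ctrl.current_wrist_torque(): the same for the moment, N m.
- ctrl.current_grip_width(): opening from 0.0 (shut) to 1.0 (fully open).
- ctrl.current_grasp_force(): force on a finger pad.
Only numpy, scipy, OpenCV 4.12 (cv2) and the standard library are available. Lean on these libraries where they do the work, as an engineer would, in place of code of your own. Each camera call takes 0.05 s, during which the arm holds its last target. There are 200 camera calls.

### The job

Set up the kiln plate for annealing: stand the low glass dome in the middle of the plate, the tall round post on the marked square to the left of it and the square post on the marked square to the right of it (left and right as seen from the robot), each in the centre of its square. Then lay the narrow kiln shelf centrally across the two posts, in line with the plate, like a bridge over the dome, and stand the glass flask upright on the middle of the shelf. Leave the short round post and the graphite plug where they are.

Things in the scene. Friction and masses are not known exactly. Their poses are not given: they have to be found in the camera images.
- kiln_plate: Fixed cream kiln plate flat on the bench, 130 (x) x 240 (y) x 12 mm. Origin: centre of its underside; z up, x across it, away from the robot, y along it, to the robot's left (turned up to 9 degrees). On its top two thin grey square outlines, 52 mm across, centred at x = 0, y = +65 mm (left mark) and y = -65 mm (right mark); the dome goes half-way between. It lies nearer or farther than the shelf.
- shelf_middle (a point): Loose narrow kiln shelf, a cream bar-shaped slab 56 (x) x 190 (y, its length) x 12 mm (z), lying flat on the bench at the start, nearly crosswise to the robot. The point is its centre, half-way up (6 mm). About 0.2 kg.
- round_post_middle (a point): Loose tall round kiln post, cream, a plain upright cylinder 40 mm in diameter and 60 mm high. The point is its centre, 30 mm up. About 0.15 kg.
- square_post_middle (a point): Loose square kiln post, cream, an upright block 40 x 40 mm and 60 mm high, x and y square to its sides. The point is its centre, 30 mm up. About 0.18 kg.
- dome_middle (a point): Loose solid green-glass dome (paperweight), 44 mm in diameter and 38 mm high: its side is upright up to 27 mm, then it rounds over to the top. The point is on its axis, 19 mm up. About 0.11 kg.
- flask_middle (a point): Loose solid green-glass flask, upright: round body 42 mm in diameter with upright side to 48 mm, shoulder, then a neck 20 mm in diameter with a small lip, 75 mm high in all. The point is on its axis, 37.5 mm up. About 0.12 kg.
- short_post_middle (a point): Short round kiln post, cream, 40 mm in diameter and only 35 mm high, loose; not needed, to be left standing. The point is its centre, 17.5 mm up.
- plug_middle (a point): Graphite plug, a black cone on a brass disc 48 mm in diameter, 48 mm high in all, loose; not needed, to be left standing. The point is on its axis, half-way up (24 mm).
Not all that is in view belongs to the job. Leave any red look-alike of the part that bears round_post_middle alone.

How it is judged:
By the outcome, as a careful person would: the job done as asked, in the order asked, and still so for the second after the job is handed in, with the robot touching nothing.
It also fails if it takes over 128 s, if anything falls off the work surface, if the arm or the gripper's body presses on something with over 40 N, if the wrist force passes 120 N, or if a joint passes its speed limit or range.

## Working session

There is one attempt and no reset: what is moved stays moved. The work goes in short steps, each a Python script; the robot and the scene stay as the last script left them, time stands still between calls to the robot, and variables do not carry over. Pictures are saved under pics/ and viewed, at most 14 in all, crops included, and the job is handed in when it is done.

```bash
mkdir -p pics && python3 - <<'E'
from bench import ctrl
import cv2,numpy as np
np.set_printoptions(precision=4,suppress=True)
for n in("side","top"):
    im=ctrl.read_camera(n);cv2.imwrite(f"pics/{n}0.png",im)
    cv2.imwrite(f"pics/{n}0v.png",cv2.resize(im,(800,600),interpolation=cv2.INTER_CUBIC))
    p=ctrl.camera_params(n);print(n,{k:p[k] for k in p if k!='pose'});print(p['pose'])
print(ctrl.current_t(),ctrl.current_eef_rot())
E
```

```text
side {'fx': 412.93659980188335, 'fy': 412.93659980188335, 'cx': 250.30902248804463, 'cy': 196.6289526867935, 'D': array([-0.1282,  0.    ,  0.    ,  0.    ,  0.    ])}
[[-0.9503  0.2286 -0.2114  0.2708]
 [-0.3113 -0.7109  0.6306  0.586 ]
 [-0.0061  0.6651  0.7467  0.782 ]
 [ 0.      0.      0.      1.    ]]
top {'fx': 366.76789875157704, 'fy': 366.76789875157704, 'cx': 251.24171876099817, 'cy': 189.4827350140837, 'D': array([0.0374, 0.    , 0.    , 0.    , 0.    ])}
[[ 0.0114  0.9958 -0.0908  0.405 ]
 [-0.9999  0.0108 -0.007  -0.032 ]
 [-0.006   0.0908  0.9958  1.0616]
 [ 0.      0.      0.      1.    ]]
0.1 [[-0.948   0.3182 -0.0004]
 [ 0.3182  0.948  -0.001 ]
 [ 0.0001 -0.001  -1.    ]]
```

View pics/side0v.png

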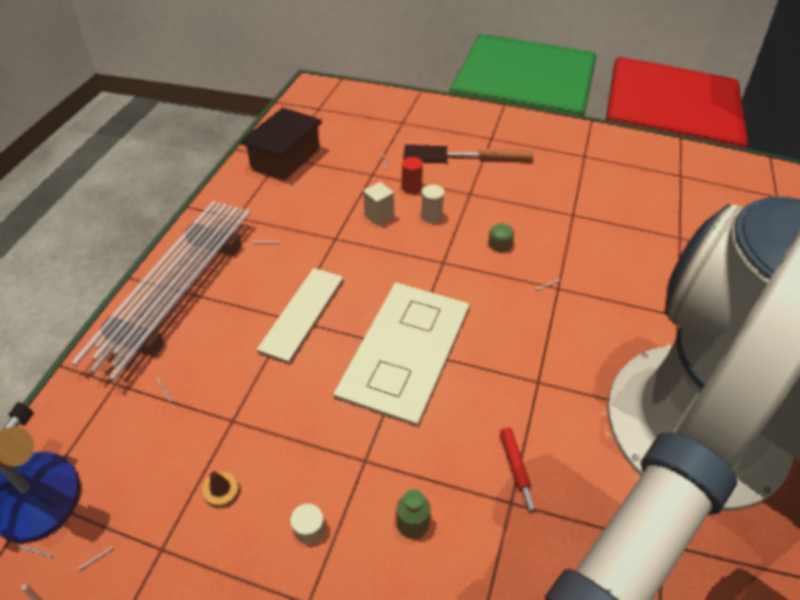

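View pics/top0v.png

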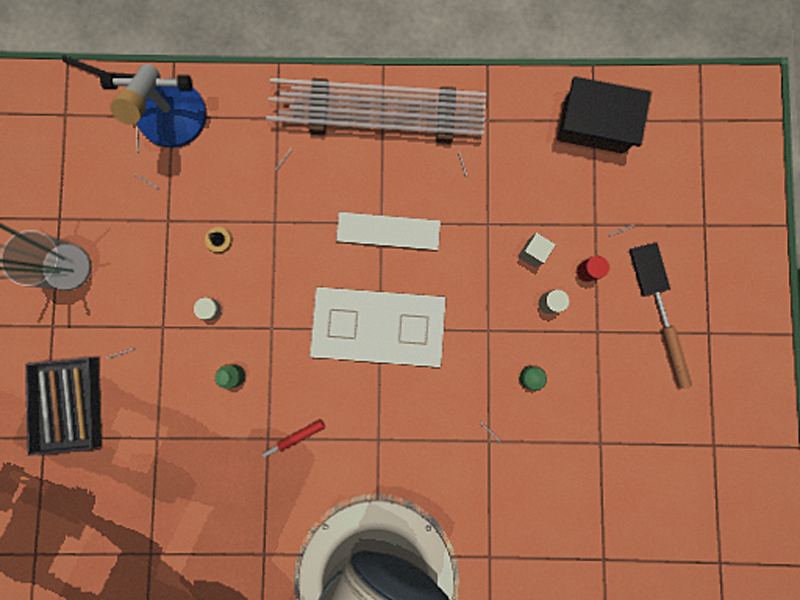

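Top view (800-px scale): flask (229,376), short post (206,309), plug (217,240), shelf (388,231), plate (379,328), square post (538,250), tall post (555,301), red look-alike (594,268) and dome (533,378). The side view shows the same parts, with the shelf at (300,315) and the plate at (402,352). Next I'll make a mosaic of close crops.

```bash
python3 - <<'E'
import cv2,numpy as np
s=cv2.imread("pics/side0.png");t=cv2.imread("pics/top0.png")
def c(im,x,y,r=20): 
    x=int(x*.64);y=int(y*.64);return cv2.resize(im[y-r:y+r,x-r:x+r],(198,198),interpolation=cv2.INTER_NEAREST)
rows=[[c(t,538,250),c(t,555,301),c(t,533,378),c(t,229,376)],[c(s,379,203),c(s,432,203),c(s,501,236),c(s,413,513)],[c(t,206,309),c(s,308,523),c(t,379,328,60),c(s,402,352,60)]]
cv2.imwrite("pics/mos.png",np.vstack([np.hstack(r) for r in rows]))
h=lambda im,x,y:cv2.cvtColor(im,cv2.COLOR_BGR2HSV)[int(y*.64),int(x*.64)]
for a in((540,243),(555,298),(533,378),(229,376),(388,231),(379,345),(206,309)):print('t',a,h(t,*a))
for a in((379,192),(379,212),(432,190),(432,210),(501,230),(413,513),(300,315),(385,345),(308,520)):print('s',a,h(s,*a))
E
```

```text
t (540, 243) [ 36  25 191]
t (555, 298) [ 33  28 191]
t (533, 378) [ 63  86 127]
t (229, 376) [61 74 97]
t (388, 231) [ 35  22 194]
t (379, 345) [ 34  18 193]
t (206, 309) [ 33  30 190]
s (379, 192) [ 27  51 225]
s (379, 212) [ 13 105 102]
s (432, 190) [ 26  51 225]
s (432, 210) [ 14 101 104]
s (501, 230) [ 48 103 134]
s (413, 513) [ 42 104  88]
s (300, 315) [ 27  50 226]
s (385, 345) [ 29  46 227]
s (308, 520) [ 29  42 223]
```

View pics/mos.png

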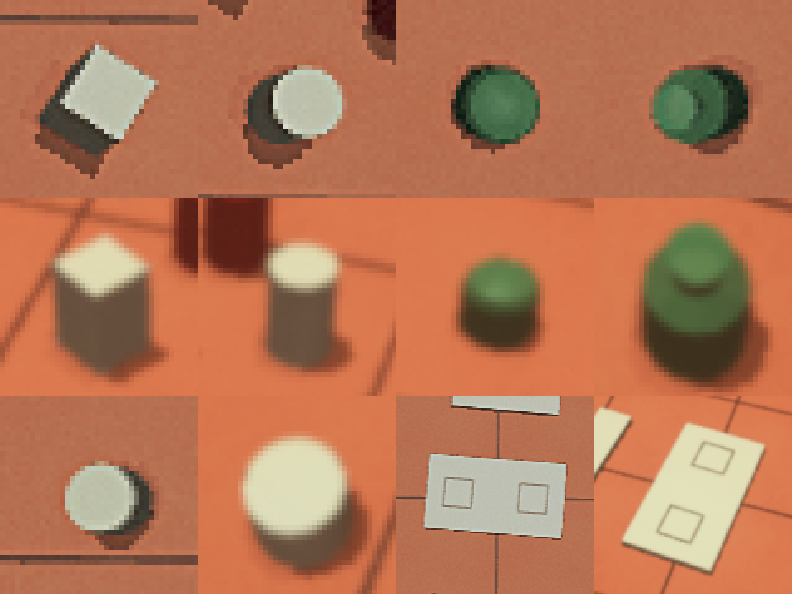

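The top faces of the cream parts separate clearly from their darker sides, and the outlines of the green parts are clear too. Next I'll measure from both views.

```bash
cat > vis.py <<'E'
import cv2,numpy as np
from bench import ctrl
np.set_printoptions(precision=4,suppress=True)
P={n:ctrl.camera_params(n) for n in("side","top")}
def rays(n,uv):
    p=P[n];K=np.array([[p['fx'],0,p['cx']],[0,p['fy'],p['cy']],[0,0,1]])
    x=cv2.undistortPoints(np.float64(uv).reshape(-1,1,2),K,np.float64(p['D']))[:,0]
    d=np.c_[x[:,0],-x[:,1],-np.ones(len(x))]@p['pose'][:3,:3].T
    return p['pose'][:3,3],d
def plane(n,uv,z):
    c,d=rays(n,uv);return (c+d*((z-c[2])/d[:,2])[:,None])
def proj(n,X):
    p=P[n];q=(np.float64(X).reshape(-1,3)-p['pose'][:3,3])@p['pose'][:3,:3]*[1,-1,-1]
    K=np.array([[p['fx'],0,p['cx']],[0,p['fy'],p['cy']],[0,0,1]])
    return cv2.projectPoints(q.reshape(-1,1,3),np.zeros(3),np.zeros(3),K,np.float64(p['D']))[0][:,0]
def tri(us,ut):
    a,d=rays("side",us);b,e=rays("top",ut);d=d[0]/np.linalg.norm(d[0]);e=e[0]/np.linalg.norm(e[0])
    s=np.linalg.lstsq(np.c_[d,-e],b-a,rcond=None)[0];A=a+s[0]*d;B=b+s[1]*e
    return (A+B)/2,np.linalg.norm(A-B)
def cream(im):
    h=cv2.cvtColor(im,cv2.COLOR_BGR2HSV);return cv2.inRange(h,(15,0,150),(60,85,255))
def green(im):
    b,g,r=[im[...,i].astype(float) for i in range(3)]
    return ((r<1.22*g)&(b<g)&(g<180)&(cv2.cvtColor(im,cv2.COLOR_BGR2HSV)[...,1]>60)|((r<g)&(b<g*.95)&(g<170))).astype(np.uint8)*255
def blobs(m,amin=40,amax=20000):
    cs=cv2.findContours(m,cv2.RETR_EXTERNAL,cv2.CHAIN_APPROX_NONE)[0];o=[]
    for c in cs:
        f=np.zeros_like(m);cv2.drawContours(f,[c],-1,255,-1);M=cv2.moments(f,True)
        if amin<M['m00']<amax:o.append((np.array([M['m10'],M['m01']])/M['m00'],M['m00'],c[:,0].astype(float)))
    return o
def near(bl,uv):
    return min(bl,key=lambda b:np.hypot(*(b[0]-uv)))
E
cat > m1.py <<'E'
from vis import *
s=cv2.imread("pics/side0.png");t=cv2.imread("pics/top0.png")
bs,bt=blobs(cream(s)),blobs(cream(t))
L={'square':((379,195),(540,247)),'round':((432,192),(555,301)),'short':((308,520),(206,309)),'shelf':((300,315),(388,231)),'plate':((402,352),(379,328))}
for k,(us,ut) in L.items():
    a,b=near(bs,np.array(us)*.64),near(bt,np.array(ut)*.64)
    X,g=tri(a[0],b[0]);print(k,a[0],b[0],a[1],b[1],'tri',X,'gap',round(g,4))
    for n,bb in(('side',a),('top',b)):
        p=plane(n,bb[2],X[2])[:,:2]*1000
        (c,wh,an)=cv2.minAreaRect(p.astype(np.float32));print('   ',n,'rect',np.array(c),np.array(wh),round(an,1),'cen',plane(n,bb[0],X[2])[0,:2]*1000)
gs,gt=blobs(green(s)),blobs(green(t))
for k,us,ut in(('dome',(501,236),(533,378)),('flask',(413,513),(229,376))):
    a,b=near(gs,np.array(us)*.64),near(gt,np.array(ut)*.64)
    X,g=tri(a[0],b[0]);print(k,a[0],b[0],a[1],b[1],a[2].min(0),a[2].max(0),b[2].min(0),b[2].max(0),'tri',X,'gap',round(g,4))
E
python3 m1.py
```

```text
square [241.6953 122.5625] [345.1554 158.2642] 128.0 193.0 tri [ 0.5857 -0.2829  0.0579] gap 0.0002
    side rect [ 585.9066 -283.668 ] [39.9203 40.792 ] 56.5 cen [ 585.5735 -282.959 ]
    top rect [ 585.8343 -283.4216] [38.6371 38.8218] 56.6 cen [ 585.74   -282.9291]
round [276.5    122.4688] [356.539  192.0714] 96.0 154.0 tri [ 0.4925 -0.3127  0.0584] gap 0.0
    side rect [ 492.3272 -312.7404] [36.9461 31.6199] 18.0 cen [ 492.4592 -312.6824]
    top rect [ 492.714  -312.5801] [36.1648 37.1685] 45.2 cen [ 492.4682 -312.6805]
short [195.9621 332.0726] [130.457  196.9868] 317.0 151.0 tri [0.4739 0.3137 0.0332] gap 0.0001
    side rect [473.8453 313.3166] [38.6668 36.5371] 18.8 cen [473.7825 313.6973]
    top rect [473.9051 313.6547] [33.7352 36.5084] 0.6 cen [473.9178 313.7354]
shelf [191.6524 201.0842] [248.3669 147.5627] 1283.0 1180.0 tri [ 0.6264 -0.0143  0.0011] gap 0.0028
    side rect [627.6725 -21.1177] [192.6953  56.88  ] 85.3 cen [627.8148 -14.0784]
    top rect [625.7453 -14.5256] [190.7573  55.3575] 85.6 cen [625.0224 -14.6997]
plate [257.7784 225.4122] [241.637  208.9815] 4386.0 3669.0 tri [ 0.4464  0.0031 -0.0056] gap 0.0028
    side rect [448.2649  -8.9894] [245.9433 132.5392] 86.1 cen [447.7969   3.4068]
    top rect [446.0295   2.9293] [242.3712 130.7928] 86.3 cen [445.0366   2.7857]
dome [320.619  149.1701] [340.8302 241.6509] 147.0 212.0 [314. 143.] [327. 155.] [333. 234.] [349. 249.] tri [ 0.3557 -0.2759  0.0272] gap 0.0009
flask [264.0904 325.1447] [146.8987 240.6456] 387.0 237.0 [254. 313.] [274. 336.] [138. 234.] [156. 248.] tri [0.3537 0.2617 0.0384] gap 0.0008
```

```bash
cat > m2.py <<'E'
from vis import *
s=cv2.imread("pics/side0.png");t=cv2.imread("pics/top0.png")
def corners(n,im,uv,z):
    b=near(blobs(cream(im)),uv);c=b[2].astype(np.float32).reshape(-1,1,2)
    q=cv2.approxPolyDP(cv2.convexHull(c),.03*cv2.arcLength(c,True),True)[:,0]
    out=[];N=len(q);ls=[]
    for i in range(N):
        A,B=q[i],q[(i+1)%N];d=(B-A)/np.linalg.norm(B-A);r=c[:,0]-A
        k=(abs(r@[-d[1],d[0]])<2)&(r@d>3)&(r@d<np.linalg.norm(B-A)-3)
        l=cv2.fitLine(c[k],cv2.DIST_HUBER,0,.01,.01).ravel();ls.append(l)
    for i in range(N):
        a,b2=ls[i-1],ls[i];u=np.linalg.solve(np.c_[a[:2],-b2[:2]],b2[2:]-a[2:]);out.append(a[2:]+u[0]*a[:2])
    return np.array(out)
if __name__=="__main__":
  for k,us,ut in(('shelf',(300,315),(388,231)),('plate',(402,352),(379,328))):
    a=corners('side',s,np.array(us)*.64,0);b=corners('top',t,np.array(ut)*.64,0)
    pa=plane('side',a,.012);pb=plane('top',b,.012);X=[]
    for i in range(len(a)):
        j=np.argmin(np.linalg.norm(pb-pa[i],axis=1));x,g=tri(a[i],b[j]);X.append(x);print(k,pa[i,:2],pb[j,:2],'tri',x,round(g,4))
    for nm,q in(('tri',np.array(X)),('s',pa),('t',pb)):
        r=cv2.minAreaRect((q[:,:2]*1000).astype(np.float32));print('  ',nm,q.mean(0),np.array(r[0]),np.array(r[1]),r[2])
  h=lambda im:cv2.inRange(cv2.cvtColor(im,cv2.COLOR_BGR2HSV)[...,2],0,82)
  for k,us,ut in(('dome',(501,236),(533,378)),('flask',(413,513),(229,376))):
    f=lambda im:cv2.morphologyEx(green(im)|h(im),cv2.MORPH_OPEN,np.ones((3,3),np.uint8))
    a,b=near(blobs(f(s)),np.array(us)*.64),near(blobs(f(t)),np.array(ut)*.64)
    X,g=tri(a[0],b[0]);print(k,a[1],b[1],a[2].min(0),a[2].max(0),b[2].min(0),b[2].max(0),'tri',X,'gap',round(g,4))
    # axis check: outer foot in top view minus radius
    p=plane('top',b[2],0)[:,:2];c0=P['top']['pose'][:2,3];r=p-c0;d=X[:2]-c0;d/=np.linalg.norm(d);R=.022 if k=='dome' else .021
    print('  foot-based centre',c0+d*((r@d).max()+.0012-R))
    nn=[-d[1],d[0]];w=r@nn;print('  lateral mid',(w.max()+w.min())/2, 'width',np.ptp(w))
E
python3 m2.py
python3 - <<'E'
import cv2
im=cv2.imread('pics/side0.png');h=cv2.cvtColor(im,cv2.COLOR_BGR2HSV)
print([tuple(h[y,320]) for y in range(140,166,2)]);print([tuple(h[y,264]) for y in range(330,350,2)])
E
```

```text
shelf [ 0.5885 -0.1024] [ 0.5902 -0.1068] tri [ 0.591  -0.1072  0.0066] 0.0004
shelf [0.6034 0.083 ] [0.6049 0.0797] tri [0.6056 0.0801 0.0075] 0.0004
shelf [0.6572 0.0789] [0.6555 0.0755] tri [0.6576 0.0763 0.0083] 0.0027
shelf [ 0.6416 -0.1087] [ 0.6411 -0.1065] tri [ 0.6405 -0.1064  0.0145] 0.0001
   tri [ 0.6237 -0.0143  0.0092] [624.3    -15.4673] [188.1667  52.208 ] 85.53608703613281
   s [ 0.6227 -0.0123  0.012 ] [622.5237 -12.6405] [188.2441  53.9539] 85.24221801757812
   t [ 0.6229 -0.0145  0.012 ] [622.8435 -15.5432] [187.0978  50.7406] 85.47480773925781
plate [ 0.5    -0.1181] [ 0.4981 -0.1195] tri [ 0.4993 -0.1194  0.0108] 0.0021
plate [ 0.373  -0.1091] [ 0.3764 -0.111 ] tri [ 0.3748 -0.1115  0.0089] 0.003
plate [0.3886 0.1276] [0.3901 0.1239] tri [0.3897 0.1246 0.0069] 0.0006
plate [0.5158 0.1188] [0.5131 0.1155] tri [0.5151 0.1165 0.0088] 0.0035
   tri [0.4447 0.0026 0.0089] [444.9595   2.58  ] [236.6089 125.6157] 86.3852310180664
   s [0.4444 0.0048 0.012 ] [444.3125   4.7628] [237.6923 127.5025] 86.17127227783203
   t [0.4444 0.0022 0.012 ] [444.122    2.2012] [236.09
[... 781 characters left out ...]
t8(112), np.uint8(66)), (np.uint8(18), np.uint8(134), np.uint8(63)), (np.uint8(18), np.uint8(131), np.uint8(64)), (np.uint8(15), np.uint8(145), np.uint8(74)), (np.uint8(8), np.uint8(168), np.uint8(187)), (np.uint8(9), np.uint8(165), np.uint8(219))]
[(np.uint8(46), np.uint8(105), np.uint8(100)), (np.uint8(45), np.uint8(106), np.uint8(99)), (np.uint8(44), np.uint8(103), np.uint8(92)), (np.uint8(21), np.uint8(123), np.uint8(62)), (np.uint8(18), np.uint8(132), np.uint8(62)), (np.uint8(18), np.uint8(132), np.uint8(62)), (np.uint8(18), np.uint8(132), np.uint8(60)), (np.uint8(12), np.uint8(154), np.uint8(86)), (np.uint8(8), np.uint8(169), np.uint8(181)), (np.uint8(9), np.uint8(167), np.uint8(209))]
```

Results against the given sizes:
- **Heights:** posts 58 and 58, short post 33, plate and shelf about 9. These fit the text with about 2 mm of calibration bias.
- **Plate:** centre about (0.444, 0.003), yaw -3.7°.
- **Shelf:** centre about (0.623, -0.014), yaw -4.5°.

I'll start moving with the dome.

```bash
cat > rob.py <<'E'
import numpy as np
from bench import ctrl
np.set_printoptions(precision=4,suppress=True)
PC=np.array([.4444,.0030]);PY=-3.7
def plate(x,y):
    a=np.radians(PY);c,s=np.cos(a),np.sin(a);return PC+[c*x-s*y,s*x+c*y]
def R(a):
    a=np.radians(a);c,s=np.cos(a),np.sin(a);return np.array([[-s,c,0],[c,s,0],[0,0,-1.]])
def best(pos,a):
    q0=np.array(ctrl.current_q());o=[]
    for b in(a,a+180):
        q=ctrl.ik(pos,R(b))
        if q is not None:o.append((abs(np.array(q)-q0).max(),b))
    return min(o)[1]
def pick(xy,a,z,width,lift=.2,pre=.13):
    ctrl.command_gripper(width/.091)
    p=[*xy,pre];a=best(p,a);ctrl.goto(p,R(a))
    ctrl.move_l([*xy,z+.02],vel=.2);hit=ctrl.move_l([*xy,z],vel=.06,contact_N=8)
    ctrl.command_gripper(0.0)
    print('pick hit',hit,'w mm',ctrl.current_grip_width()*91,'F',ctrl.current_grasp_force(),'tcp',np.array(ctrl.current_tool_pos()))
    ctrl.move_l([*xy,lift],vel=.25);print('lifted w',ctrl.current_grip_width()*91,'t',ctrl.current_t());return a
def place(xy,a,z,width,lift=.2,pre=None,over=.003):
    p=[*xy,lift];a=best(p,a);ctrl.goto(p,R(a))
    ctrl.move_l([*xy,z+.012],vel=.2);hit=ctrl.move_l([*xy,z-over],vel=.02,contact_N=4)
    zz=ctrl.current_tool_pos()[2];print('place hit',hit,'dz mm',1000*(zz-z),'F',np.array(ctrl.current_contact_force()))
    ctrl.command_gripper(width/.091);ctrl.move_l([*xy,zz+.06],vel=.1);ctrl.move_l([*xy,lift],vel=.3);print('t',ctrl.current_t())
E
python3 - <<'E'
from rob import *
D=[.3555,-.278]
pick(D,90,.004,.066)
place(plate(0,0),PY,.016,.062)
E
```

```text
pick hit False w mm 43.496823236860614 F 30.000712133478373 tcp [ 0.3556 -0.2781  0.0041]
lifted w 42.88591046952415 t 6.3667
place hit True dz mm -0.14893823044739157 F [ 1.2839 -0.3045  4.1073]
t 10.9167
```

```bash
python3 - <<'E'
from rob import *
pick([.4925,-.3127],75,.018,.066)
place(plate(0,.065),PY,.030,.060)
pick([.5857,-.2833],-33.4,.018,.070)
place(plate(0,-.065),PY,.030,.060)
ctrl.goto([.3535,.264,.3],ctrl.current_eef_rot())
import vis,cv2
for n in("side","top"):
    im=ctrl.read_camera(n);cv2.imwrite(f"pics/{n}1.png",im)
s=cv2.imread("pics/side1.png");t=cv2.imread("pics/top1.png")
f=lambda im,n:(lambda u:cv2.resize(im[u[1]-45:u[1]+45,u[0]-55:u[0]+55],(400,327),interpolation=cv2.INTER_CUBIC))(vis.proj(n,[*PC,.02])[0].astype(int))
cv2.imwrite("pics/chk1.png",np.hstack([f(s,"side"),f(t,"top")]))
E
```

```text
pick hit False w mm 39.66133502817049 F 30.00040590763092 tcp [ 0.4925 -0.3128  0.0181]
lifted w 39.54522046962877 t 14.9417
place hit True dz mm -0.24642237211807555 F [2.0472 0.1268 1.3828]
t 19.6917
pick hit False w mm 40.25138634247232 F 29.849887490272522 tcp [ 0.5857 -0.2833  0.0181]
lifted w 39.93418710340877 t 24.0333
place hit True dz mm -0.2983507908978812 F [ 0.9958 -0.2327  0.1763]
t 28.3833
```

View pics/chk1.png

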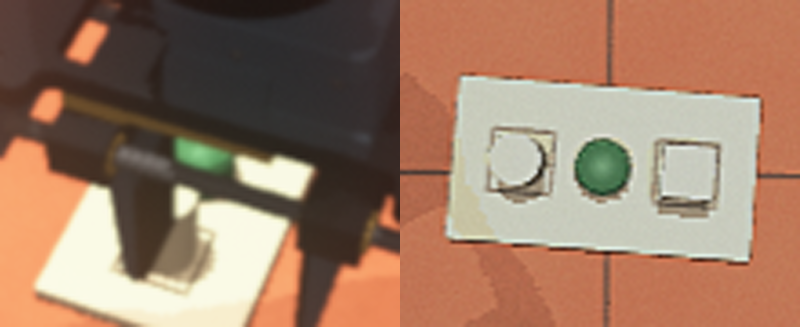

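The top view shows all three on the plate at about their marks; the arm blocks the side view. I'll clear the arm and look again larger.

```bash
python3 - <<'E'
from rob import *
ctrl.movej([65.976,28.281,77.091,0,74.628,-5.472])
import vis,cv2
for n in("side","top"): cv2.imwrite(f"pics/{n}2.png",ctrl.read_camera(n))
for n,sx,sy in(("side",45,45),("top",50,37)):
    im=cv2.imread(f"pics/{n}2.png");u=vis.proj(n,[*PC,.03])[0].astype(int);print(n,u-[sx,sy])
    c=cv2.resize(im[u[1]-sy:u[1]+sy,u[0]-sx:u[0]+sx],None,fx=8 if n=="top" else 6.6,fy=8 if n=="top" else 6.6,interpolation=cv2.INTER_CUBIC)
    cv2.imwrite(f"pics/{n}2c.png",c)
print(ctrl.current_t())
E
```

```text
side [214 171]
top [191 171]
31.3
```

View pics/side2c.png

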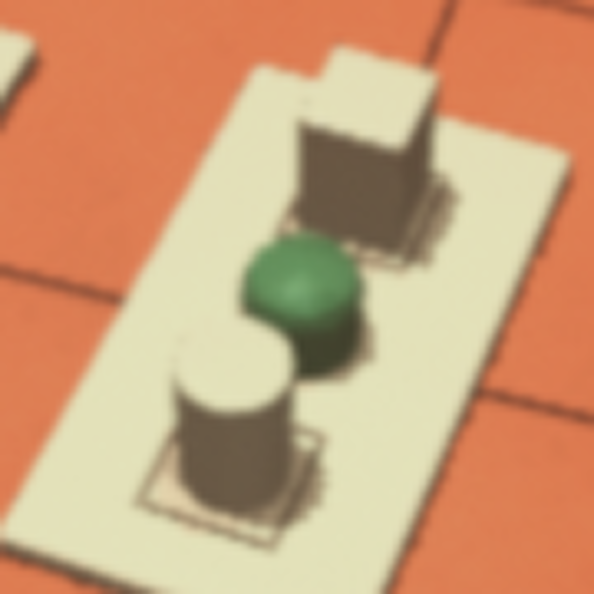

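View pics/top2c.png

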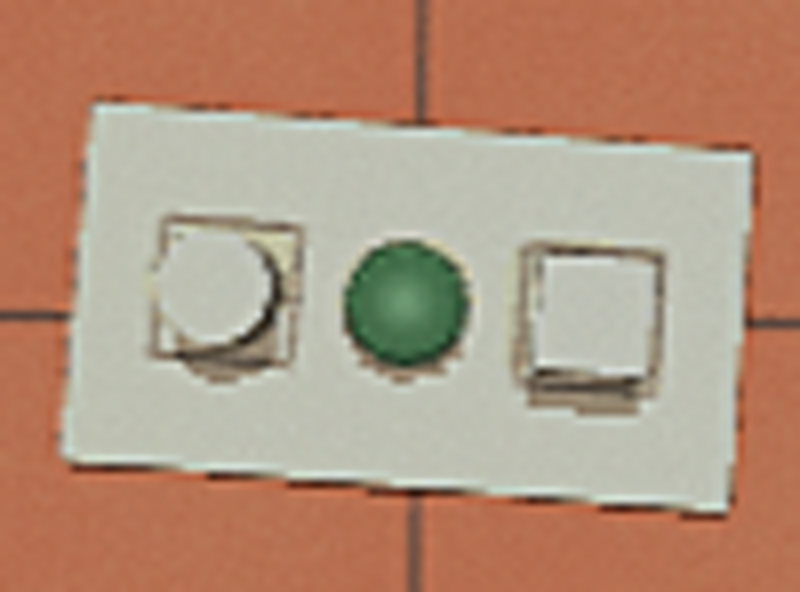

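Both views show the dome between the upright posts, and each post inside its outline. In the crops, the post tops are centred at side (234,365) and (370,97), and top (217,290) and (596,314). Next I'll measure them against the marks in the first images.

```bash
python3 - <<'E'
from vis import *
from rob import plate,PC,PY
a=np.radians(PY);RR=np.array([[np.cos(a),-np.sin(a)],[np.sin(a),np.cos(a)]])
mk={}
for n in("side","top"):
    im=cv2.imread(f"pics/{n}0.png");g=cv2.cvtColor(im,cv2.COLOR_BGR2GRAY);g=cv2.resize(g,None,fx=4,fy=4,interpolation=cv2.INTER_CUBIC)
    bh=cv2.morphologyEx(g,cv2.MORPH_BLACKHAT,np.ones((17,17),np.uint8));m=(bh>22).astype(np.uint8)*255
    for nm,y in(("L",.065),("R",-.065)):
        u=(proj(n,[*plate(0,y),.012])[0]+.5)*4-.5;r=70
        x0,y0=(u-r).astype(int);sub=m[y0:y0+2*r,x0:x0+2*r]
        cs=cv2.findContours(sub,cv2.RETR_EXTERNAL,cv2.CHAIN_APPROX_NONE)[0]
        c=max([c for c in cs],key=lambda c:cv2.contourArea(cv2.convexHull(c)));p=(cv2.convexHull(c)[:,0]+[x0,y0]+.5)/4-.5
        w=plane(n,p,.012)[:,:2];rc=cv2.minAreaRect((w*1000).astype(np.float32));mk[n,nm]=np.array(rc[0])/1000
        print(n,nm,np.array(rc[0]),np.array(rc[1]),round(rc[2],1),'plate frame',(mk[n,nm]-PC)@RR*1000)
S=lambda x,y:[(x+.5)/6.6-.5+214,(y+.5)/6.6-.5+171]
T=lambda x,y:[(x+.5)/8-.5+191,(y+.5)/8-.5+171]
for nm,us,ut in(("round",S(234,365),T(217,290)),("square",S(370,97),T(596,314))):
    X,g=tri(us,ut);print(nm,X,round(g,4),'plate',(X[:2]-PC)@RR*1000,'side@72',(plane('side',us,.071)[0,:2]-PC)@RR*1000,'top@72',(plane('top',ut,.071)[0,:2]-PC)@RR*1000)
h=lambda im:cv2.inRange(cv2.cvtColor(im,cv2.COLOR_BGR2HSV)[...,2],0,82)
im=cv2.imread("pics/top2.png");b=near(blobs(cv2.morphologyEx(green(im),cv2.MORPH_OPEN,np.ones((3,3),np.uint8))),T(406,303));print('dome',b[1],(plane('top',b[0],.031)[0,:2]-PC)@RR*1000)
E
```

```text
side L [449.3524  67.5403] [55.7581 55.0126] 85.6 plate frame [ 0.7771 64.7254]
side R [440.5927 -62.4526] [55.958  55.0867] 86.3 plate frame [  0.4244 -65.5618]
top L [449.5936  67.1341] [55.5175 54.8659] 84.6 plate frame [ 1.044  64.3356]
top R [440.9964 -62.4497] [54.7744 54.9533] 85.8 plate frame [  0.8271 -65.533 ]
round [0.4481 0.0654 0.0689] 0.0014 plate [-0.3468 62.5476] side@72 [-0.2748 64.2261] top@72 [-1.1043 62.1146]
square [ 0.4403 -0.063   0.0705] 0.0008 plate [  0.1484 -66.1719] side@72 [ -0.3626 -65.8388] top@72 [  0.4953 -66.0496]
dome 210.0 [-0.2    -0.4018]
```

The posts and dome are within about 2 mm of their marks. Now I'll place the shelf.

```bash
python3 - <<'E'
from rob import *
pick([.6237,-.0143],-4.5,.003,.078)
place(plate(.0005,-.0005),PY,.075,.072)
ctrl.movej([65.976,28.281,77.091,0,74.628,-5.472])
import vis,cv2
o=[]
for n in("side","top"):
    im=ctrl.read_camera(n);cv2.imwrite(f"pics/{n}3.png",im);u=vis.proj(n,[*PC,.04])[0].astype(int);print(n,u-45)
    o.append(cv2.resize(im[u[1]-45:u[1]+45,u[0]-45:u[0]+45],(396,396),interpolation=cv2.INTER_CUBIC))
cv2.imwrite("pics/chk3.png",np.hstack(o));print(ctrl.current_t())
E
```

```text
pick hit False w mm 55.44823741705151 F 30.00047117471695 tcp [ 0.6238 -0.0143  0.0032]
lifted w 55.773307046477626 t 37.0
place hit True dz mm -0.13395354378320512 F [1.0245 0.8745 2.453 ]
t 40.65
side [214 168]
top [196 163]
43.0333
```

View pics/chk3.png

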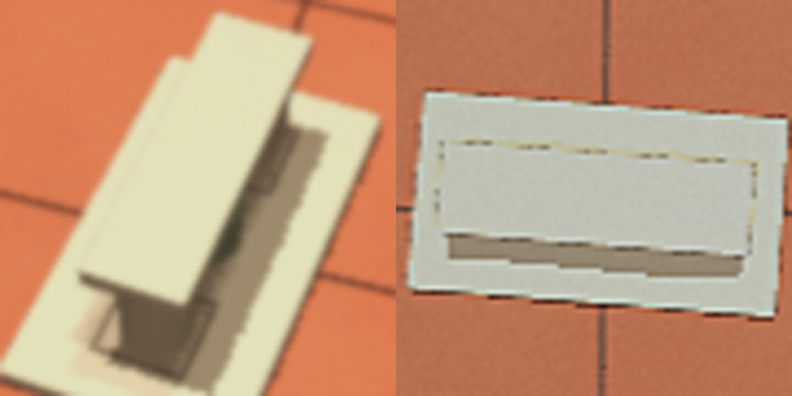

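The shelf spans both posts level and in line with the plate. Side-crop corners are at (218,12), (312,38), (187,302) and (80,273). I'll check its centre, then place the flask.

```bash
python3 - <<'E'
from vis import *
from rob import *
a=np.radians(PY);RR=np.array([[np.cos(a),-np.sin(a)],[np.sin(a),np.cos(a)]])
for n,o,c in(("side",(214,168),[(218,12),(312,38),(187,302),(80,273)]),("top",(196,163),[(44,142),(361,160),(352,255),(46,235)])):
    w=plane(n,(np.array(c)+.5)/4.4-.5+o,.083)[:,:2];q=(w-PC)@RR*1000;print(n,q.mean(0),q.tolist())
pick([.3535,.2645],90,.012,.066)
place(plate(.0005,-.0005),PY,.096,.064,lift=.22)
ctrl.movej([65.976,28.281,77.091,0,74.628,-5.472])
for n in("side","top"): cv2.imwrite(f"pics/{n}4.png",ctrl.read_camera(n))
cv2.imwrite("pics/chk4.png",np.hstack([cv2.resize(cv2.imread(f"pics/{n}4.png")[40:384,90:420],(400,417),interpolation=cv2.INTER_CUBIC) for n in("side","top")]))
print(ctrl.current_t())
E
```

```text
side [-0.1785 -0.7813] [[27.465289826810366, -95.71385049262014], [-26.706470513309824, -95.69827049649939], [-27.82736093935567, 92.69874981280573], [26.354397244098386, 95.58816838304469]]
top [ 1.168  -1.8428] [[27.824180586586216, 95.8174161597411], [31.432803596982044, -97.15095845267534], [-26.297534395243535, -95.70740299613402], [-28.287547611394892, 89.66955961493393]]
pick hit False w mm 41.25394623974474 F 30.00075456511695 tcp [0.3536 0.2646 0.0122]
lifted w 41.51446851702102 t 47.275
place hit True dz mm -0.12123454954907076 F [0.3558 0.0019 3.298 ]
t 51.3167
53.7
```

View pics/chk4.png

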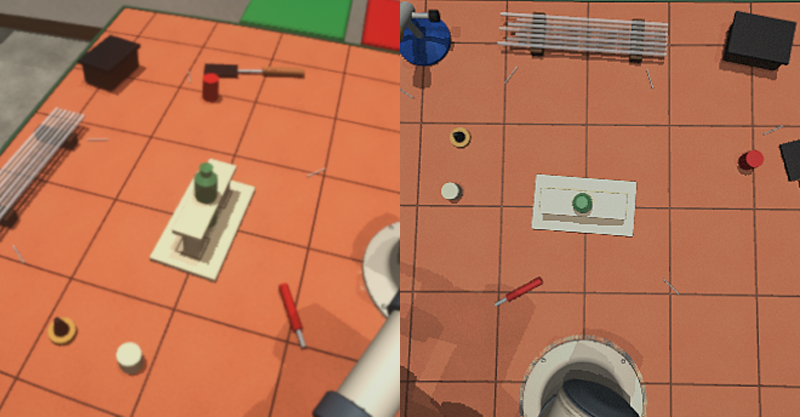

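Everything stands as asked: the flask is upright at mid-shelf (side crop (206,183), top crop (582,203)), and the red look-alike, short post and plug are untouched. The arm is clear of everything, so I'll hand the job in.

```bash
python3 -c "
from bench import ctrl
print(ctrl.sign_off())"
```

```text
the job is handed in; nothing more can be done
None
```

The job is done and handed in at about 54 s: dome and posts within about 2 mm of their places, shelf bridging the posts, flask upright at mid-shelf, and the short post and plug left where they were.

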